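Stack the last two rings in the box-gluing press and shut it

TASK

The slotted sleeve of the gluing press already holds the base disc and the first ring of a small round wooden box. Drop in the second body ring (the loose one with the small hole, like the first), then the rim ring (the one with the wide hole) on top, both lying flat, and swing the yoke down until its pressure foot rests flat on the rim ring. Let go, and leave the things lying around as they are.

Things in the scene. Friction and masses are not known exactly. Their poses are not given: they have to be found in the camera images.
- press: The gluing press, fixed. Origin: on its sleeve's axis at bench level; z up; x points from the sleeve to the yoke's hinge, away from the robot (turned up to 0.35 rad). Grey base plate, top 16 mm up, x -102 to 114 mm, y to +-62 mm. Clevis of the hinge: x = 67 to 103 mm, y to +-35 mm, up to 96 mm. Between sleeve and clevis, and beside the slots, only the plate.
- sleeve_mouth (a point): On the sleeve's axis at its mouth, 60 mm above the bench; axes as the press. Aluminium tube, bore 58, outside 70 mm; the top 5 mm widen to 63 mm as a lead-in. Two finger slots, open at the top, at its +y and -y sides: 32 mm wide inside, 39 mm outside, down to 34 mm above the bench. Inside already lie a disc and a first ring, loose; their top is 40 mm above the bench.
- body_ring: Flat plywood ring: outside 56 mm, hole 30 mm, 14 mm thick, about 30 g; lies flat on the bench. Origin: centre of its underside, z along its axis. 1 mm clearance all round in the sleeve. In place it lies 40 to 54 mm above the bench. Same wood as the rim ring: the hole tells them apart; either may lie at left or right.
- body_ring_mid (a point): Centre of the body ring, 7 mm above its underside.
- rim_ring: Flat plywood ring: outside 56 mm, hole 42 mm, 14 mm thick, about 20 g; lies flat on the bench. Origin: centre of its underside, z along its axis. In place on the body ring it lies 54 to 68 mm above the bench, so its top stands 8 mm proud of the sleeve's mouth.
- rim_ring_mid (a point): Centre of the rim ring, 7 mm above its underside.
- yoke (a joint): Angle of the steel yoke (rad). 0: level, its foot flat on the complete column (-0.1 is possible over a lower one); grows as it opens; starts leaning back at 1.75 to 1.95. A stiff friction hinge: it stays where it is left and must be moved all the way, with up to 5 N at the bar. Rubber foot 48 mm across, 85 mm from the hinge.
- yoke_hinge (a point): On the yoke's hinge axis (parallel to the press's y): 85 mm along the press's +x from the sleeve's axis, 84 mm above the bench.
- grip_bar (a point): Middle of the yoke's grip bar: round, rubber-covered, 13 mm thick, 76 mm long, parallel to the press's y, between two side arms 89 mm apart and 16 mm deep. At yoke angle q it lies at x = 85 - 160 cos q, z = 84 + 160 sin q mm in the press's frame. It can be pinched from above at any angle; nothing is beneath it between the arms.
- tape_roll: Bystander: roll of masking tape, 104 mm across, 25 mm high, lying flat at the back left.
- sanding_block: Bystander: grey sanding block 48 x 74 x 28 mm at the back right.
- spatula: Bystander: flat wooden spatula 150 x 38 x 10 mm, lying at the far left.
Mind the look-alikes: they are no part of the job. Leave any green look-alike of the rim_ring alone. What is shaped like the body_ring but turquoise is not meant.

How it is judged:
By the outcome, as a careful person would: the job done as asked, in the order asked, and still so for the second after the job is handed in, with the robot touching nothing.
It also fails if it takes over 67 s, if anything falls off the work surface, if the arm or the gripper's body presses on something with over 40 N, if the wrist force passes 120 N, or if a joint passes its speed limit or range.

ROBOT

A 6-joint arm with a two-finger parallel gripper is mounted at the origin on a cart in front of the work surface, level with it; the furniture and walls round the work are solid. World frame = base frame: x ahead of the robot, y to its left, z up, the work surface at z = 0. Lengths are in mm, angles in rad, forces in N, time in s.
With the tool pointing down it reaches from about 250 to 800 mm from the base axis. Payload 3.9 kg.
Tool frame: the origin (TCP) lies at the very end of the fingers, on their centre line; the grasp point (between the pads) lies 19 mm behind it; z points along the fingers, y is the direction in which the jaws open and shut (so a half turn about z gives the same grasp; the last joint's range is limited). The gripper opens to 85 mm and grips with 20 to 120 N. Pads are 22 mm wide; open, the fingers measure 114 mm over their backs; the gripper's body (76 mm by 85 mm) begins 54 mm behind the grasp point. The pads swing forward as they close: fully open they stand 13 mm farther back than shut.
Start: joints at [1.326, 0.26, -0.138, 1.173, 0, 1.571], TCP at [127.236, 509.339, 231.304] pointing down, gripper open.
Joint ranges: [-2.78, 2.78], [-0.83, 1.72], [-1.28, 1.37], [-1.9, 2.12], [-1.57, 1.48], [-3.14, 3.14]. Speed limits (rad/s): [2.57, 2.57, 3.14, 3.14, 3.14, 3.14].

INTERFACE

Orientations are given as [roll, pitch, yaw] about the fixed x, y, z axes, in that order (R = Rz(yaw) Ry(pitch) Rx(roll)).
In Python, from station import * gives the robot as it stands. The module is installed in compiled form; this text tells all that it offers.
- The arm moves only by the shell command python3 -m inch 'ROWS' [FORCE]. ROWS is JSON, one flat list of numbers, 7 for each row, row after row: the shift along the tool's x, y, z in m, then the turn, a rotation vector about the tool's x, y, z in degrees, then the gripper's target within -1 to 1 (shut at 1, half-way at 0, fully open at -1). A call has 1 to 20 rows; each row is the pose to reach, as a shift and turn from the pose commanded when the call began, along the tool's axes at that moment; what a row does not reach only later rows make up. A row lasts 1/12 s, in which the tool goes at most 41.7 mm and 7.16 degrees, less where a joint would pass 70% of its speed; a pose out of reach is approached as far as the arm can. A call with a gripper value outside its range is refused whole. The fingers move at their own pace and stop on an object; FORCE is the grip in N (left out, the last holds). Time passes only in rows, so rows that repeat a pose let the fingers close. It gives the time, the measured TCP pose, the force and the opening at its end, in the units of the state.
- state(): the state, without advancing time (a new reading comes with each control period).
- grab_frame(name): name is "side" or "top" or "wrist"; returns the picture (420x560x3 uint8, blue, green, red); there is no depth.
- camera_params(name): a dict with "K" (3x3 intrinsics, pixels), "extrinsics" (4x4, takes a point from world to camera coordinates). Camera axes: x right, y up, looking along -z (the intrinsics and any distortion apply to the point x, -y, -z); pixel columns grow to the right and rows downward; lengths in mm; the calibration is good to about 2 mm. A picture is of the moment at which its call begins: read the wrist's pose just before it. camera_params takes no time and is no camera call; for the wrist camera it gives the pose at the moment of the call.
- sign_off(): hands the job in, once; it reports no verdict.
The state is a dict: "time_s": time; "q": joint angles; "qd": joint speeds; "joint_torque": joint torques, N m; "ee_pos": TCP position; "tool_rot": TCP orientation; "force": force on the tool from outside, world axes, zero at the start; "ft_torque": the same for the moment, N m; "gripper_width": finger opening in mm.
Only numpy, scipy, OpenCV 4.12 (cv2) and the standard library are available. Lean on these libraries where they do the work, as an engineer would, in place of code of your own. Each camera call takes 0.05 s, during which the arm holds its last target.

## Working session

There is one attempt and no reset: what is moved stays moved. The work goes in short steps, Python scripts to look and compute and a shell command to move; the robot and the scene stay as the last step left them, time stands still between calls to the robot, and variables do not carry over. Pictures are saved under pics/ and viewed, and the job is handed in when it is done.

```bash
mkdir -p pics; python3 - <<'E'
from station import *
import cv2
s=state(); print({k:(s[k]) for k in s})
for n in ("top","side","wrist"):
    f=grab_frame(n); cv2.imwrite(f"pics/{n}0.png",f)
    p=camera_params(n); print(n,p)
E
```

```text
{'time_s': 0.0, 'q': array([ 1.32601779e+00,  2.60709840e-01, -1.39324242e-01,  1.17269729e+00,
        1.08160922e-05,  1.57078457e+00]), 'qd': array([-2.67928107e-05, -6.75975046e-05,  9.08915254e-04, -2.32840434e-04,
        6.34132327e-04,  1.36302128e-03]), 'joint_torque': array([ 1.13741193e-03, -4.05675387e+01,  2.53925693e+01,  1.88326853e-02,
       -4.59299338e-05, -5.32446364e-06]), 'ee_pos': array([127.06723166, 508.71587237, 230.46831284]), 'tool_rot': array([-3.13965761e+00, -1.08388181e-05,  2.89682585e+00]), 'force': array([-0.59064309, -0.19966908,  0.28217301]), 'ft_torque': array([-0.0309855 , -0.04878622,  0.00295638]), 'gripper_width': 85.72193875843334}
top {'K': array([[512.16535105,   0.        , 278.50751171],
       [  0.        , 512.16535105, 207.49504717],
       [  0.        ,   0.        ,   1.        ]]), 'extrinsics': array([[ 1.20088273e-02, -9.99897965e-01, -7.73611193e-03,
         5.20935598e+01],
       [ 9.97086657e-01,  1.13915332e-02,  7.54216921e-02,
        -5.13823946e+02],
       [-7.53258702e-02, -8.61930006e-03,  9.97121718e-01,
        
[... 449 characters left out ...]
+01],
       [-2.36043852e-01,  8.91485325e-01,  3.86700422e-01,
        -9.22440884e+02],
       [ 0.00000000e+00,  0.00000000e+00,  0.00000000e+00,
         1.00000000e+00]])}
wrist {'K': array([[296.4926232 ,   0.        , 286.37439681],
       [  0.        , 296.4926232 , 208.93623952],
       [  0.        ,   0.        ,   1.        ]]), 'extrinsics': array([[ 2.42132340e-01,  9.70243038e-01, -6.13696713e-04,
        -5.24099944e+02],
       [-9.19562028e-01,  2.29282619e-01, -3.19116214e-01,
         4.18302348e+01],
       [-3.09479575e-01,  7.78326878e-02,  9.47715392e-01,
        -3.80628521e+02],
       [ 0.00000000e+00,  0.00000000e+00,  0.00000000e+00,
         1.00000000e+00]])}
```

View pics/top0.png

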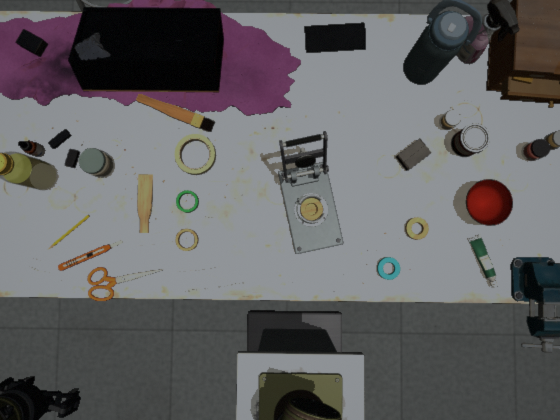

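View pics/side0.png

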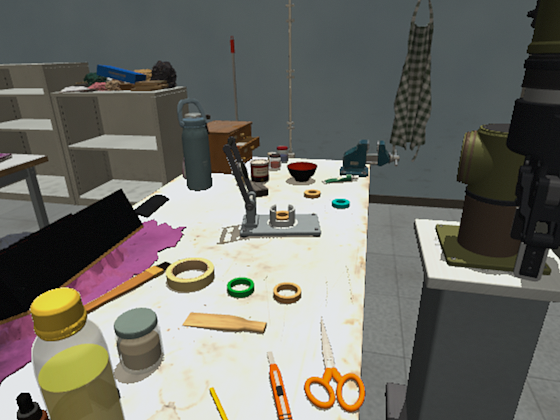

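View pics/wrist0.png

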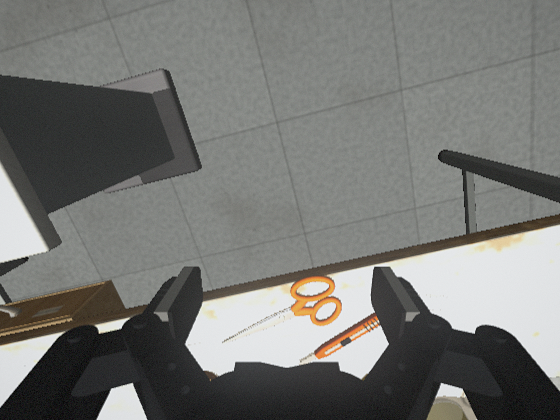

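The top view shows the rim ring (wide hole) at (187,239), the body ring (small hole) at (416,228), the sleeve at (313,209) and the yoke leaning back towards (303,150). The turquoise decoy is at (388,268), the green one at (187,201).

```bash
cat > h.py <<'E'
import numpy as np, cv2
def ray(p,uv):
    K=p["K"];E=p["extrinsics"];R=E[:3,:3];t=E[:3,3]
    d=np.linalg.inv(K)@np.array([uv[0],uv[1],1.]); d=np.array([d[0],-d[1],-d[2]])
    return -R.T@t, R.T@d
def onz(p,uv,z):
    c,d=ray(p,uv); return c+d*(z-c[2])/d[2]
def proj(p,P):
    q=p["extrinsics"]@np.append(P,1.); v=p["K"]@np.array([q[0],-q[1],-q[2]]); return v[:2]/v[2]
E
python3 - <<'E'
from h import *; from station import camera_params
f=cv2.imread("pics/top0.png"); p=camera_params("top")
hsv=cv2.cvtColor(f,cv2.COLOR_BGR2HSV)
for n,(u,v,r) in dict(L=(187,239,18),R=(416,228,18),S=(313,209,26)).items():
    c=hsv[v-r:v+r,u-r:u+r]
    m=((c[...,1]>60)&(c[...,0]<35)&(c[...,2]>60)).astype(np.uint8)*255
    cs,h=cv2.findContours(m,cv2.RETR_CCOMP,cv2.CHAIN_APPROX_NONE)
    for k,x in enumerate(cs):
        if len(x)>20:
            (cx,cy),(a,b),ang=cv2.fitEllipse(x); A=cv2.contourArea(x)
            print(n,h[0,k,3],cx+u-r,cy+v-r,a,b,A, [onz(p,(cx+u-r,cy+v-r),z).round(1) for z in (0,7,14,40)])
cv2.imwrite("pics/c0.png",cv2.resize(f[110:280,150:440],None,fx=2.7,fy=2.7,interpolation=cv2.INTER_CUBIC))
E
```

```text
L -1 186.41076278686523 239.34171867370605 21.305086135864258 21.49654197692871 358.0 [array([430.6, 292. ,   0. ]), array([430.5, 290.7,   7. ]), array([430.4, 289.4,  14. ]), array([430.1, 284.5,  40. ])]
L 0 186.38108253479004 239.40930366516113 17.060138702392578 17.367576599121094 231.0 [array([430.4, 292.1,   0. ]), array([430.3, 290.8,   7. ]), array([430.3, 289.5,  14. ]), array([430. , 284.6,  40. ])]
R -1 416.4491024017334 228.03314018249512 20.57634925842285 22.522592544555664 362.0 [array([ 466.3, -293.3,    0. ]), array([ 466. , -291.5,    7. ]), array([ 465.7, -289.6,   14. ]), array([ 464.7, -282.9,   40. ])]
R 0 416.55191802978516 227.96108436584473 12.138461112976074 12.884294509887695 120.5 [array([ 466.5, -293.6,    0. ]), array([ 466.2, -291.7,    7. ]), array([ 465.9, -289.9,   14. ]), array([ 464.9, -283.1,   40. ])]
S -1 311.1651668548584 208.57756423950195 21.89435386657715 22.048391342163086 377.5 [array([512.8, -25.2,   0. ]), array([512.3, -24.8,   7. ]), array([511.8, -24.4,  14. ]), array([509.9, -23. ,  40. ])]
```

View pics/c0.png

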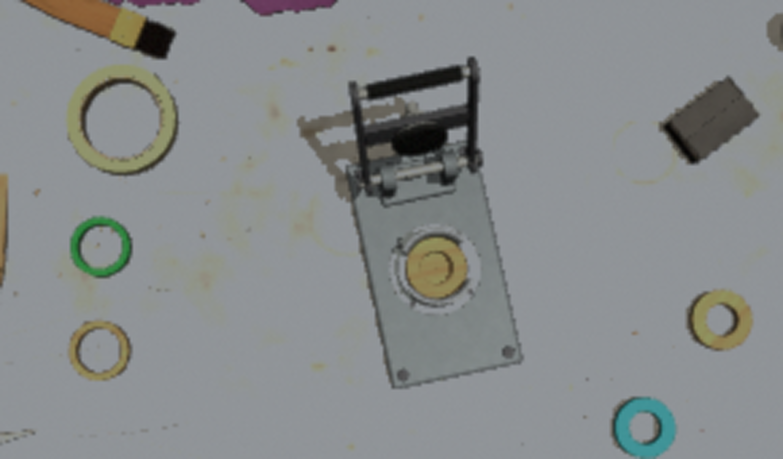

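```bash
python3 - <<'E'
from h import *; from station import camera_params
p=camera_params("top")
k=2.7
for a,b in [((354,200),(394,388)),((489,200),(521,360)),((394,388),(521,360))]:
    A=onz(p,(a[0]/k+150,a[1]/k+110),16);B=onz(p,(b[0]/k+150,b[1]/k+110),16)
    d=A-B; print(A.round(),B.round(),np.degrees(np.arctan2(d[1],d[0])))
f=cv2.imread("pics/top0.png");hsv=cv2.cvtColor(f,cv2.COLOR_BGR2HSV)
# sleeve: bright grey rim
print(f[209,285:345].tolist()[::3]); 
w=camera_params("wrist");E=w["extrinsics"];c=-E[:3,:3].T@E[:3,3];print(c)
E
```

```text
[573.  52.  16.] [398.  13.  16.] 12.602661891937116
[574. -74.  16.] [ 425. -105.   16.] 11.4909908198689
[398.  13.  16.] [ 425. -105.   16.] 103.07599630588417
[[96, 100, 102], [130, 129, 122], [129, 129, 123], [145, 142, 137], [115, 115, 111], [72, 90, 98], [87, 135, 144], [83, 130, 144], [83, 129, 144], [77, 120, 142], [73, 115, 138], [77, 120, 138], [80, 124, 143], [148, 145, 141], [150, 146, 143], [132, 132, 125], [132, 132, 125], [143, 140, 136], [152, 148, 144], [152, 149, 145]]
[ 47.57028822 528.53871703 373.75457563]
```

```bash
cat >> h.py <<'E'
from scipy.spatial.transform import Rotation as Ro
def goto(s,P,yaw,cmd=None):
    R0=Ro.from_euler('xyz',s["tool_rot"]); R1=Ro.from_euler('xyz',[np.pi,0,yaw])
    d=R0.inv().apply(np.array(P)-s["ee_pos"])/1000
    return d.round(4),(R0.inv()*R1).as_rotvec(degrees=True).round(2)
E
python3 - <<'E'
from h import *; from station import *
print(goto(state(),(466,-290,140),np.pi+.218))
E
```

```text
(array([-0.5224, -0.6928,  0.0917]), array([-8.000e-02, -2.000e-02, -2.652e+01]))
```

```bash
python3 -m inch '[-0.522,-0.692,0.09,0,0,-26.5,-1,-0.522,-0.692,0.09,0,0,-26.5,-1,-0.522,-0.692,0.09,0,0,-26.5,-1,-0.522,-0.692,0.09,0,0,-26.5,-1,-0.522,-0.692,0.09,0,0,-26.5,-1,-0.522,-0.692,0.09,0,0,-26.5,-1,-0.522,-0.692,0.09,0,0,-26.5,-1,-0.522,-0.692,0.09,0,0,-26.5,-1,-0.522,-0.692,0.09,0,0,-26.5,-1,-0.522,-0.692,0.09,0,0,-26.5,-1,-0.522,-0.692,0.09,0,0,-26.5,-1,-0.522,-0.692,0.09,0,0,-26.5,-1,-0.522,-0.692,0.09,0,0,-26.5,-1,-0.522,-0.692,0.09,0,0,-26.5,-1,-0.522,-0.692,0.09,0,0,-26.5,-1,-0.522,-0.692,0.09,0,0,-26.5,-1,-0.522,-0.692,0.09,0,0,-26.5,-1,-0.522,-0.692,0.09,0,0,-26.5,-1,-0.522,-0.692,0.09,0,0,-26.5,-1,-0.522,-0.692,0.09,0,0,-26.5,-1]' 40
python3 - <<'E'
from h import *; from station import *
print(state()["q"],goto(state(),(466,-290,140),np.pi+.218))
E
```

```text
time_s: 1.82
ee_pos: [450.6, -254.3, 144.9]
tool_rot: [3.141, -0.0, -2.925]
force: [0.8, 0.3, 0.6]
gripper_width: 85.5
[-5.13954741e-01  3.00426124e-01 -3.16604333e-01  9.54230059e-01
  2.25687069e-04 -7.30843903e-01] (array([-0.0074, -0.0382,  0.0048]), array([ 0.03, -0.01, -0.06]))
```

```bash
python3 -m inch '[0,0,0,0,0,0,-1,0,0,0,0,0,0,-1,0,0,0,0,0,0,-1]'
python3 - <<'E'
from h import *; from station import *
s=state();w=camera_params("wrist");f=grab_frame("wrist");cv2.imwrite("pics/w1.png",f)
print(s["ee_pos"],s["qd"],goto(s,(466,-290,140),np.pi+.218)); print(proj(w,(466,-290,14)))
np.savez("w1.npz",**w)
E
```

```text
time_s: 2.07
ee_pos: [449.6, -251.7, 144.8]
tool_rot: [3.14, -0.002, -2.924]
force: [-0.2, 0.8, 0.3]
gripper_width: 85.1
[ 449.60861568 -251.67324718  144.76168104] [ 0.02349273 -0.02507796 -0.02232888  0.00238519  0.0006837  -0.00210527] (array([-0.0078, -0.041 ,  0.0047]), array([ 0.11, -0.09, -0.05]))
[244.15695842 206.78926265]
```

View pics/w1.png

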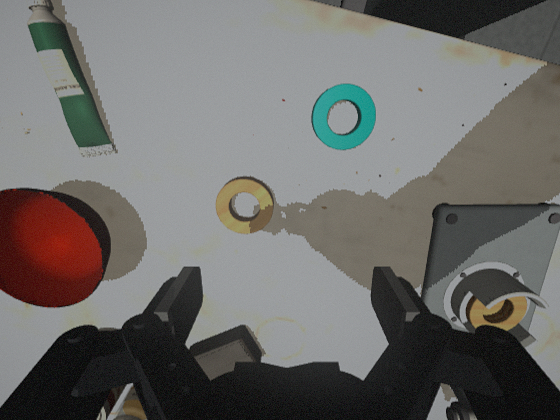

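The wrist view shows the ring at (245,206) with its small hole. The sleeve is at (497,305), partly hidden by a finger.

```bash
cat >> h.py <<'E'
def ringfit(f,p,c,r,z,dark=40,sat=60):
    u0,v0=int(c[0])-r,int(c[1])-r
    hsv=cv2.cvtColor(f,cv2.COLOR_BGR2HSV)[v0:v0+2*r,u0:u0+2*r]
    m=((hsv[...,1]>sat)&(hsv[...,0]<35)&(hsv[...,2]>dark)).astype(np.uint8)*255
    cs,h=cv2.findContours(m,cv2.RETR_CCOMP,cv2.CHAIN_APPROX_NONE)
    for k,x in enumerate(cs):
        if len(x)>30:
            P=np.array([onz(p,(q[0]+u0,q[1]+v0),z)[:2] for q in x[:,0]],np.float32)
            if h[0,k,3]<0: P=cv2.convexHull(P.reshape(-1,1,2))[:,0]
            e=cv2.fitEllipse(P.reshape(-1,1,2)); (mc,mr)=cv2.minEnclosingCircle(P)
            print(h[0,k,3],len(x),"ell",np.round(e[0],1),np.round(e[1],1),"mec",np.round(mc,1),round(mr,1))
E
python3 - <<'E'
from h import *
f=cv2.imread("pics/w1.png");w=dict(np.load("w1.npz"))
ringfit(f,w,(244.5,206),38,14)
hsv=cv2.cvtColor(f,cv2.COLOR_BGR2HSV); print(hsv[206,205:285:4].tolist())
E
```

```text
-1 166 ell [ 465.2 -289.9] [55.3 57.4] mec [ 465.  -290.2] 28.9
5 97 ell [ 465.3 -290.3] [29.6 31.1] mec [ 465.7 -290.3] 15.9
[[96, 8, 160], [98, 6, 161], [113, 6, 161], [20, 106, 157], [21, 106, 156], [19, 112, 155], [10, 26, 59], [20, 32, 119], [105, 6, 157], [100, 5, 157], [113, 6, 158], [98, 6, 162], [100, 5, 155], [21, 35, 116], [26, 95, 156], [24, 101, 131], [17, 104, 108], [15, 52, 88], [20, 32, 120], [30, 6, 138]]
```

```bash
python3 - <<'E'
from h import *; from station import *
s=state();w=camera_params("wrist");R=Ro.from_euler('xyz',s["tool_rot"])
for x in (-11,11):
  for z in (0,-13):
    print(x,z,[proj(w,s["ee_pos"]+R.apply((x,y,z))).round() for y in (-42.5,42.5)])
print(goto(s,(465.3,-290.1,60),np.pi+.218),goto(s,(465.3,-290.1,2.5),np.pi+.218))
E
```

```text
-11 0 [array([211., 285.]), array([363., 285.])]
-11 -13 [array([205., 299.]), array([369., 299.])]
11 0 [array([207., 250.]), array([366., 249.])]
11 -13 [array([201., 261.]), array([373., 261.])]
(array([-0.0071, -0.0417,  0.085 ]), array([ 0.09, -0.08,  0.01])) (array([-0.0072, -0.0418,  0.1425]), array([ 0.09, -0.08,  0.01]))
```

```bash
python3 -m inch '[-0.007,-0.042,0.03,0,0,0,-1,-0.007,-0.042,0.06,0,0,0,-1,-0.007,-0.042,0.09,0,0,0,-1,-0.007,-0.042,0.11,0,0,0,-1,-0.007,-0.042,0.125,0,0,0,-1,-0.007,-0.042,0.135,0,0,0,-1,-0.007,-0.042,0.14,0,0,0,-1,-0.007,-0.042,0.142,0,0,0,-1,-0.007,-0.042,0.142,0,0,0,-1,-0.007,-0.042,0.142,0,0,0,-1]' 40
python3 - <<'E'
from h import *; from station import *
s=state();print(goto(s,(465.3,-290.1,0),np.pi+.218))
E
```

```text
time_s: 2.95
ee_pos: [467.2, -291.8, 4.5]
tool_rot: [-3.14, 0.001, -2.923]
force: [-0.4, 0.0, -0.5]
gripper_width: 85.1
(array([0.0015, 0.0021, 0.0045]), array([-0.08,  0.08,  0.01]))
```

```bash
python3 -m inch '[0.001,0.001,0.002,0,0,0,-1,0.001,0.001,0.003,0,0,0,-1,0.001,0.001,0.003,0,0,0,-1]'
python3 - <<'E'
from h import *; from station import *
s=state();print(goto(s,(465.3,-290.1,0),np.pi+.218))
E
```

```text
time_s: 3.2
ee_pos: [465.3, -291.0, 0.7]
tool_rot: [-3.141, 0.0, -2.924]
force: [0.2, 0.1, 0.1]
gripper_width: 85.2
(array([-0.0002,  0.0008,  0.0007]), array([-0.02,  0.02, -0.02]))
```

Good. Close and watch the force.

```bash
python3 -m inch '[0,0.001,0,0,0,0,0.2,0,0.001,0,0,0,0,0.4,0,0.001,0,0,0,0,0.6,0,0.001,0,0,0,0,0.6,0,0.001,0,0,0,0,0.6,0,0.001,0,0,0,0,0.6,0,0.001,0,0,0,0,0.6,0,0.001,0,0,0,0,0.6]' 40
```

```text
time_s: 3.87
ee_pos: [465.0, -289.9, 1.1]
tool_rot: [-3.141, 0.0, -2.924]
force: [-1.0, 1.7, 5.7]
gripper_width: 53.9
```

```bash
python3 -m inch '[0,0,-0.01,0,0,0,0.6,0,0,-0.04,0,0,0,0.6,0,0,-0.08,0,0,0,0.6,0,0,-0.1,0,0,0,0.6,0,0,-0.1,0,0,0,0.6,0,0,-0.1,0,0,0,0.6,0,0,-0.1,0,0,0,0.6]'
python3 - <<'E'
from h import *; from station import *
s=state();w=camera_params("wrist");f=grab_frame("wrist");cv2.imwrite("pics/w2.png",f);np.savez("w2.npz",**w)
print(s["ee_pos"],s["gripper_width"])
t=grab_frame("top");cv2.imwrite("pics/t2.png",t)
E
```

```text
time_s: 4.45
ee_pos: [464.6, -289.7, 100.2]
tool_rot: [3.141, -0.0, -2.924]
force: [-0.4, 0.5, -1.3]
gripper_width: 53.6
[ 464.57087732 -289.6854409   100.19770749] 53.61903625133015
```

View pics/w2.png

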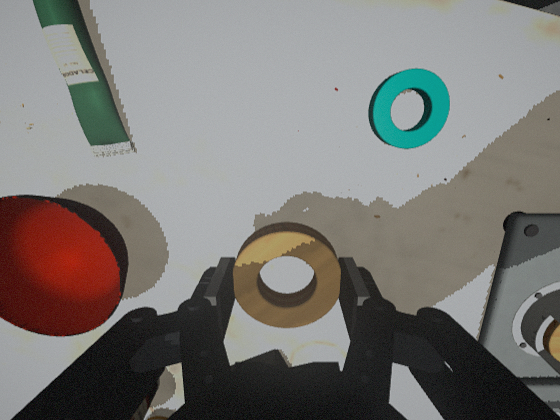

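View pics/t2.png

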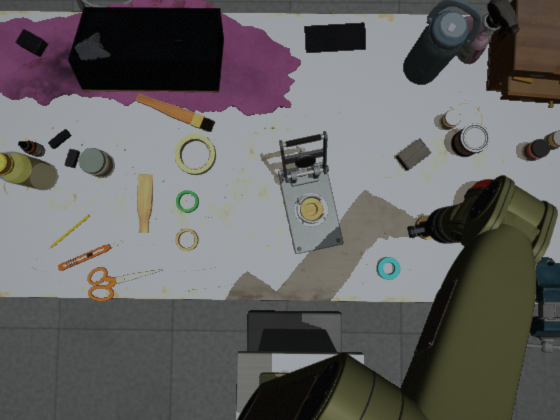

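```bash
python3 - <<'E'
from h import *; from station import *
f=cv2.imread("pics/w2.png");w=dict(np.load("w2.npz"))
ringfit(f,w,(287,275),60,113.5,dark=50,sat=70)
s=state();print(goto(s,(533.8,-130.4,120),np.pi+.218))
E
```

```text
-1 412 ell [ 463.3 -290.1] [54.9 59.8] mec [ 462.8 -290.1] 29.9
7 160 ell [ 461.2 -290.8] [22.4 28. ] mec [ 461.  -291.3] 14.6
(array([-0.1025,  0.14  , -0.0209]), array([ 0.12, -0.12, -0.02]))
```

```bash
python3 -m inch '[-0.02,0.03,-0.015,0,0,0,0.6,-0.04,0.055,-0.02,0,0,0,0.6,-0.065,0.085,-0.02,0,0,0,0.6,-0.085,0.115,-0.02,0,0,0,0.6,-0.097,0.132,-0.02,0,0,0,0.6,-0.102,0.14,-0.02,0,0,0,0.6,-0.102,0.14,-0.02,0,0,0,0.6,-0.102,0.14,-0.02,0,0,0,0.6,-0.102,0.14,-0.02,0,0,0,0.6]'
python3 - <<'E'
from h import *; from station import *
s=state();w=camera_params("wrist");f=grab_frame("wrist");cv2.imwrite("pics/w3.png",f);np.savez("w3.npz",**w)
print(s["ee_pos"],s["gripper_width"])
E
```

```text
time_s: 5.3
ee_pos: [533.5, -132.1, 119.8]
tool_rot: [3.142, -0.002, -2.925]
force: [0.0, -0.2, 0.5]
gripper_width: 53.9
[ 533.46917942 -132.12105562  119.79014713] 53.865509261945995
```

View pics/w3.png

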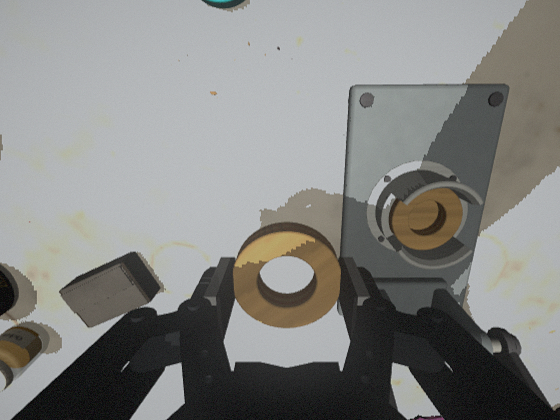

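The held ring is at (287,275) and the sleeve at about (427,214), with the slots left and right. Zooming in.

```bash
python3 - <<'E'
from h import *
f=cv2.imread("pics/w3.png");w=dict(np.load("w3.npz"))
g=cv2.resize(f[80:300,335:515],None,fx=2.7,fy=2.7,interpolation=cv2.INTER_CUBIC)
cv2.imwrite("pics/c3.png",cv2.convertScaleAbs(g,alpha=1.5))
a=np.array([onz(w,q,16)[:2] for q in ((351,87),(507,87),(342,270))]);print(a.round(1))
print([np.degrees(np.arctan2(*(a[0]-a[1])[::-1])), np.degrees(np.arctan2(*(a[2]-a[0])[::-1]))])
# overlay prediction
def circ(c,r,z,col):
    for t in np.arange(0,2*np.pi,.05):
        u=(proj(w,(c[0]+r*np.cos(t),c[1]+r*np.sin(t),z))-[335,80])*2.7
        cv2.circle(h,tuple(int(v) for v in u),1,col,-1)
h=cv2.convertScaleAbs(g,alpha=1.5)
circ((510,-23),35,60,(0,0,255));circ((510,-23),31.5,60,(0,255,0))
cv2.imwrite("pics/c3o.png",h)
E
```

```text
[[ 426.7 -104.8]
 [ 400.7   13. ]
 [ 582.5  -67.8]]
[np.float64(-77.57498433382932), np.float64(13.35195921162389)]
```

View pics/c3.png

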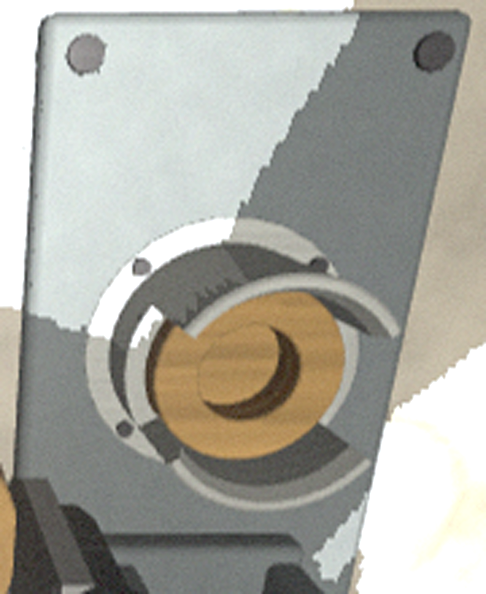

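View pics/c3o.png

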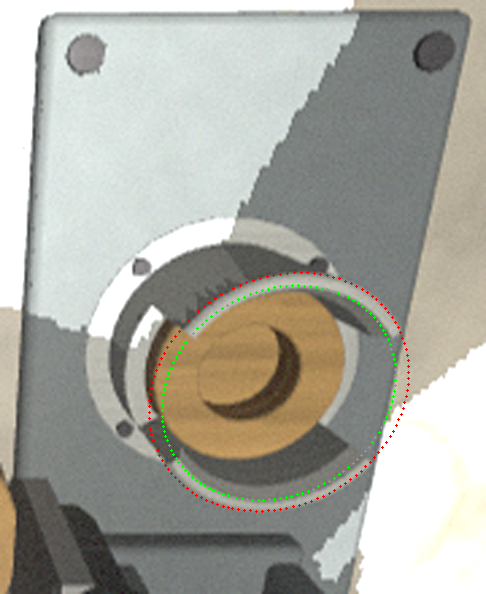

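```bash
python3 - <<'E'
from h import *; from station import *
s=state();print(goto(s,(510.5,-23,80),np.pi+.218))
E
```

```text
(array([-0.001 ,  0.1118,  0.0399]), array([ 0.  , -0.07, -0.12]))
```

```bash
python3 -m inch '[-0.001,0.03,0,0,0,0,0.6,-0.001,0.06,0,0,0,0,0.6,-0.001,0.09,0,0,0,0,0.6,-0.001,0.105,0.01,0,0,0,0.6,-0.001,0.111,0.025,0,0,0,0.6,-0.001,0.111,0.037,0,0,0,0.6,-0.001,0.111,0.039,0,0,0,0.6,-0.001,0.111,0.039,0,0,0,0.6,-0.001,0.111,0.039,0,0,0,0.6,-0.001,0.111,0.039,0,0,0,0.6]'
python3 - <<'E'
from h import *; from station import *
s=state();w=camera_params("wrist");f=grab_frame("wrist");cv2.imwrite("pics/w4.png",f);np.savez("w4.npz",**w)
print(s["ee_pos"],s["gripper_width"],goto(s,(510.5,-23,40),np.pi+.218))
E
```

```text
time_s: 6.18
ee_pos: [512.1, -23.4, 82.2]
tool_rot: [-3.141, 0.001, -2.925]
force: [1.1, -0.1, 0.0]
gripper_width: 53.6
[512.10964145 -23.42460015  82.1760779 ] 53.61351670169948 (array([0.0015, 0.0008, 0.0422]), array([-0.03,  0.08, -0.1 ]))
```

View pics/w4.png

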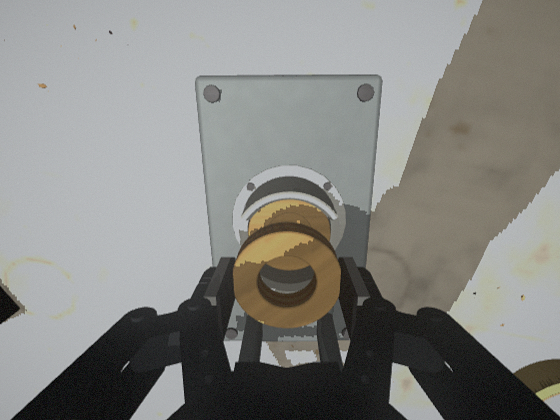

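The ring hovers at (287,275), centred laterally over the sleeve arc (288,205).

```bash
python3 -m inch '[0.001,0.001,0.01,0,0,0,0.6,0.001,0.001,0.018,0,0,0,0.6,0.001,0.001,0.024,0,0,0,0.6,0.001,0.001,0.028,0,0,0,0.6,0.001,0.001,0.028,0,0,0,0.6,0.001,0.001,0.028,0,0,0,0.6]'
python3 - <<'E'
from h import *; from station import *
s=state();print(goto(s,(510.5,-23,40),np.pi+.218),s["force"])
E
```

```text
time_s: 6.73
ee_pos: [509.8, -21.9, 53.1]
tool_rot: [3.141, -0.001, -2.924]
force: [-1.0, -0.5, -1.7]
gripper_width: 53.7
(array([-0.0004, -0.0013,  0.0131]), array([ 0.01, -0.06, -0.02])) [-0.98113298 -0.49136681 -1.71846549]
```

```bash
python3 -m inch '[0,-0.001,0.004,0,0,0,0.6,0,-0.001,0.008,0,0,0,0.6,0,-0.001,0.011,0,0,0,0.6,0,-0.001,0.011,0,0,0,0.6,0,-0.001,0.011,0,0,0,0.6]'
```

```text
time_s: 7.15
ee_pos: [509.9, -22.7, 41.9]
tool_rot: [3.141, -0.001, -2.924]
force: [-1.8, 0.5, -1.9]
gripper_width: 53.3
```

```bash
python3 -m inch '[0,0,0,0,0,0,-0.2,0,0,0,0,0,0,-1,0,0,0,0,0,0,-1,0,0,0,0,0,0,-1,0,0,0,0,0,0,-1,0,0,-0.02,0,0,0,-1,0,0,-0.05,0,0,0,-1,0,0,-0.08,0,0,0,-1,0,0,-0.08,0,0,0,-1,0,0,-0.08,0,0,0,-1]'
python3 - <<'E'
from h import *; from station import *
s=state();w=camera_params("wrist");f=grab_frame("wrist");cv2.imwrite("pics/w5.png",f);np.savez("w5.npz",**w)
print(s["ee_pos"],s["gripper_width"],goto(s,(430.4,289.6,140),np.pi+.218))
E
```

```text
time_s: 7.98
ee_pos: [512.7, -23.0, 124.6]
tool_rot: [-3.14, 0.005, -2.924]
force: [-1.1, 0.7, -1.1]
gripper_width: 85.6
[512.69158911 -22.96766452 124.56760623] 85.56453047432407 (array([ 0.0128,  0.3229, -0.016 ]), array([-0.09,  0.31, -0.02]))
```

View pics/w5.png

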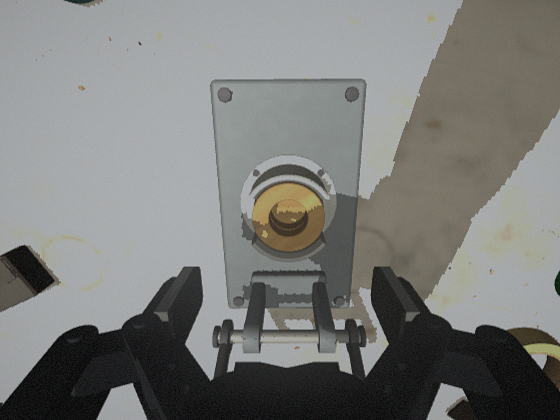

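The body ring lies in the sleeve at (288,217), looking flat. Checking that by an ellipse fit, then on to the rim ring.

```bash
python3 - <<'E'
from h import *
f=cv2.imread("pics/w5.png");w=dict(np.load("w5.npz"))
ringfit(f,w,(288,217),42,54,dark=50,sat=70)
E
python3 -m inch '[0.013,0.04,-0.015,0,0,0,-1,0.013,0.08,-0.015,0,0,0,-1,0.013,0.12,-0.015,0,0,0,-1,0.013,0.16,-0.015,0,0,0,-1,0.013,0.2,-0.015,0,0,0,-1,0.013,0.24,-0.015,0,0,0,-1,0.013,0.27,-0.015,0,0,0,-1,0.013,0.29,-0.015,0,0,0,-1,0.013,0.3,-0.015,0,0,0,-1,0.013,0.3,-0.015,0,0,0,-1,0.013,0.3,-0.015,0,0,0,-1,0.013,0.3,-0.015,0,0,0,-1]'
python3 - <<'E'
from h import *; from station import *
s=state();w=camera_params("wrist");f=grab_frame("wrist");cv2.imwrite("pics/w6.png",f);np.savez("w6.npz",**w)
print(s["ee_pos"],s["gripper_width"]);print(proj(w,(430.4,289.5,14)))
c=proj(w,(430.4,289.5,14));ringfit(f,w,c,38,14)
E
```

```text
-1 205 ell [510.1 -22.5] [55.8 56.9] mec [509.9 -22.3] 28.6
time_s: 9.03
ee_pos: [432.7, 265.9, 136.8]
tool_rot: [-3.14, -0.001, -2.925]
force: [0.3, -0.7, 0.6]
gripper_width: 85.5
[432.72160023 265.85170703 136.80773852] 85.53240110832874
[311.80723995 204.4071541 ]
-1 177 ell [429.7 290.4] [55.7 57.8] mec [429.4 290.6] 29.0
1 128 ell [428.7 289.5] [38.3 41.9] mec [430.  290.4] 21.6
```

View pics/w6.png

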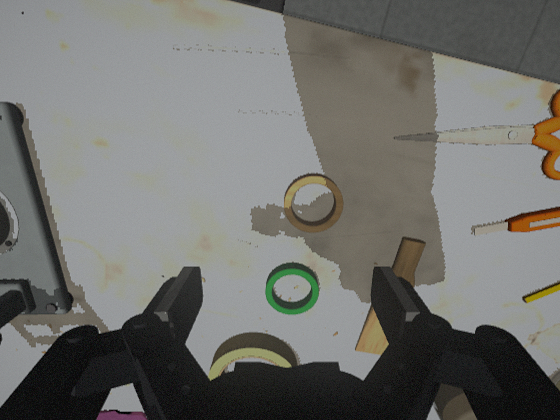

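The rim ring (wide hole) is at (312,204), with the green decoy well clear behind it. Descending.

```bash
python3 - <<'E'
from h import *; from station import *
s=state();print(goto(s,(429.8,290.2,0.5),np.pi+.218))
E
```

```text
(array([-0.0024,  0.0247,  0.1364]), array([-0.05, -0.06, -0.12]))
```

```bash
python3 -m inch '[-0.002,0.02,0.03,0,0,0,-1,-0.002,0.024,0.06,0,0,0,-1,-0.002,0.024,0.09,0,0,0,-1,-0.002,0.024,0.11,0,0,0,-1,-0.002,0.024,0.122,0,0,0,-1,-0.002,0.024,0.13,0,0,0,-1,-0.002,0.024,0.134,0,0,0,-1,-0.002,0.024,0.134,0,0,0,-1,-0.002,0.024,0.134,0,0,0,-1,-0.002,0.024,0.134,0,0,0,-1]' 35
python3 - <<'E'
from h import *; from station import *
s=state();print(goto(s,(429.8,290.2,0.5),np.pi+.218))
E
```

```text
time_s: 9.92
ee_pos: [430.7, 291.5, 4.5]
tool_rot: [3.141, 0.002, -2.924]
force: [-0.2, -0.8, -0.5]
gripper_width: 85.6
(array([ 0.0012, -0.0011,  0.004 ]), array([ 0.04,  0.12, -0.04]))
```

```bash
python3 -m inch '[0,-0.001,0.002,0,0,0,-1,0,-0.001,0.003,0,0,0,-0.5,0,-0.001,0.003,0,0,0,0.2,0,-0.001,0.003,0,0,0,0.6,0,-0.001,0.003,0,0,0,0.6,0,-0.001,0.003,0,0,0,0.6,0,-0.001,0.003,0,0,0,0.6,0,-0.001,0.003,0,0,0,0.6,0,-0.001,0.003,0,0,0,0.6,0,-0.001,0.003,0,0,0,0.6]' 35
python3 -m inch '[0,0,-0.01,0,0,0,0.6,0,0,-0.04,0,0,0,0.6,0,0,-0.08,0,0,0,0.6,0,0,-0.115,0,0,0,0.6,0,0,-0.12,0,0,0,0.6,0,0,-0.12,0,0,0,0.6,0,0,-0.12,0,0,0,0.6]'
python3 - <<'E'
from h import *; from station import *
s=state();w=camera_params("wrist");f=grab_frame("wrist");cv2.imwrite("pics/w7.png",f)
print(s["ee_pos"],s["gripper_width"],goto(s,(510.2,-22.8,125),np.pi+.218))
E
```

```text
time_s: 10.75
ee_pos: [429.9, 290.2, 1.1]
tool_rot: [-3.142, 0.0, -2.924]
force: [-1.1, -0.8, 5.3]
gripper_width: 53.8
time_s: 11.33
ee_pos: [429.9, 290.3, 120.8]
tool_rot: [3.141, 0.001, -2.924]
force: [0.7, -0.7, -0.5]
gripper_width: 54.2
[429.91996271 290.27020336 120.78259033] 54.17200659452497 (array([-0.0107, -0.323 , -0.0043]), array([ 0.02,  0.05, -0.01]))
```

View pics/w7.png

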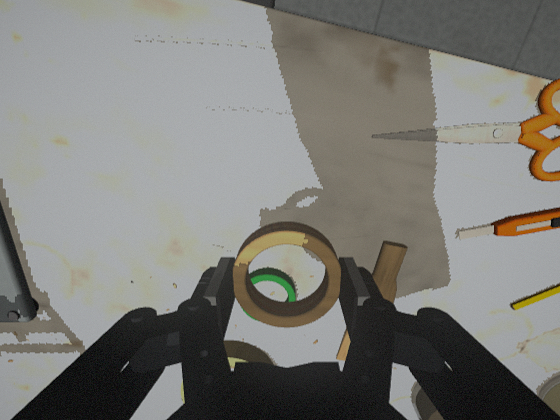

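The rim ring is held level at (287,275). Moving over the sleeve.

```bash
python3 -m inch '[-0.01,-0.03,0,0,0,0,0.6,-0.01,-0.07,0,0,0,0,0.6,-0.01,-0.11,0,0,0,0,0.6,-0.01,-0.15,0,0,0,0,0.6,-0.01,-0.19,0,0,0,0,0.6,-0.01,-0.23,0,0,0,0,0.6,-0.01,-0.265,0,0,0,0,0.6,-0.01,-0.295,0,0,0,0,0.6,-0.01,-0.312,0,0,0,0,0.6,-0.01,-0.32,0.01,0,0,0,0.6,-0.01,-0.322,0.02,0,0,0,0.6,-0.01,-0.322,0.025,0,0,0,0.6,-0.01,-0.322,0.025,0,0,0,0.6,-0.01,-0.322,0.025,0,0,0,0.6]'
python3 - <<'E'
from h import *; from station import *
s=state();w=camera_params("wrist");f=grab_frame("wrist");cv2.imwrite("pics/w8.png",f)
print(s["ee_pos"],s["gripper_width"],goto(s,(510.2,-22.8,54.5),np.pi+.218))
E
```

```text
time_s: 12.55
ee_pos: [507.8, -20.8, 94.2]
tool_rot: [3.14, -0.003, -2.922]
force: [-0.4, 0.2, -0.4]
gripper_width: 54.3
[507.83170975 -20.75020395  94.17370934] 54.255790239909956 (array([-0.002 , -0.0026,  0.0397]), array([ 0.07, -0.16,  0.09]))
```

View pics/w8.png

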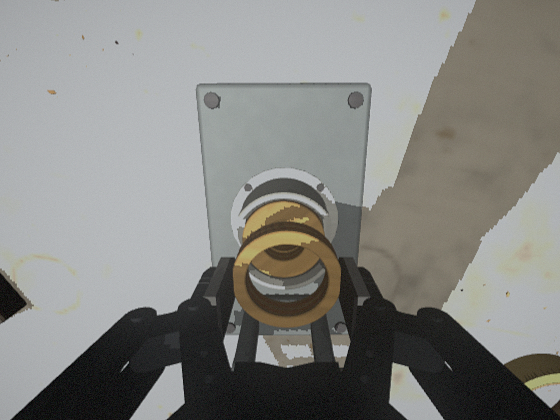

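```bash
python3 -m inch '[-0.001,-0.002,0.01,0,0,0,0.6,-0.001,-0.002,0.02,0,0,0,0.6,-0.001,-0.002,0.027,0,0,0,0.6,-0.001,-0.002,0.027,0,0,0,0.6,-0.001,-0.002,0.027,0,0,0,0.6]'
python3 - <<'E'
from h import *; from station import *
s=state();print(goto(s,(510.2,-22.8,54.5),np.pi+.218),s["force"])
E
```

```text
time_s: 13.02
ee_pos: [509.7, -23.6, 67.6]
tool_rot: [3.141, -0.002, -2.924]
force: [1.3, 0.3, -0.2]
gripper_width: 54.1
(array([-0.0006,  0.0007,  0.0131]), array([ 0.03, -0.11, -0.01])) [ 1.28065566  0.28588417 -0.19341854]
```

```bash
python3 -m inch '[-0.001,0.001,0.004,0,0,0,0.6,-0.001,0.001,0.008,0,0,0,0.6,-0.001,0.001,0.011,0,0,0,0.6,-0.001,0.001,0.011,0,0,0,0.6,-0.001,0.001,0.011,0,0,0,0.6]'
```

```text
time_s: 13.43
ee_pos: [511.2, -22.6, 57.2]
tool_rot: [3.142, -0.0, -2.924]
force: [1.2, -0.2, 0.8]
gripper_width: 53.6
```

```bash
python3 -m inch '[0.001,0,0.001,0,0,0,0.6,0.001,0,0.002,0,0,0,0.6,0.001,0,0.002,0,0,0,0.6]'
python3 -m inch '[0,0,0,0,0,0,0.1,0,0,0,0,0,0,-1,0,0,0,0,0,0,-1,0,0,0,0,0,0,-1,0,0,0,0,0,0,-1,0,0,-0.02,0,0,0,-1,0,0,-0.05,0,0,0,-1,0,0,-0.08,0,0,0,-1,0,0,-0.08,0,0,0,-1,0,0,-0.08,0,0,0,-1]'
python3 - <<'E'
from h import *; from station import *
s=state();w=camera_params("wrist");f=grab_frame("wrist");cv2.imwrite("pics/w9.png",f)
print(s["ee_pos"],s["gripper_width"])
for z in (54,68): print(z);ringfit(f,w,proj(w,(510.2,-22.8,68)),46,z,dark=50,sat=70)
g=grab_frame("side");cv2.imwrite("pics/s9.png",cv2.resize(g[130:250,200:360],None,fx=5,fy=5))
t=grab_frame("top");cv2.imwrite("pics/t9.png",cv2.resize(t[110:270,230:400],None,fx=3.5,fy=3.5))
E
```

```text
time_s: 13.68
ee_pos: [510.4, -22.9, 55.6]
tool_rot: [-3.141, 0.0, -2.924]
force: [-0.3, -0.1, 0.8]
gripper_width: 54.3
time_s: 14.52
ee_pos: [512.2, -22.9, 137.3]
tool_rot: [-3.14, 0.005, -2.924]
force: [0.1, 0.3, 0.2]
gripper_width: 85.3
[512.24160868 -22.87449682 137.30977115] 85.29047884121125
54
-1 210 ell [514.2 -21.8] [59.6 64.8] mec [514.1 -22.1] 32.3
68
-1 210 ell [509.1 -23.2] [55.8 60.8] mec [509.  -23.2] 30.3
```

View pics/w9.png

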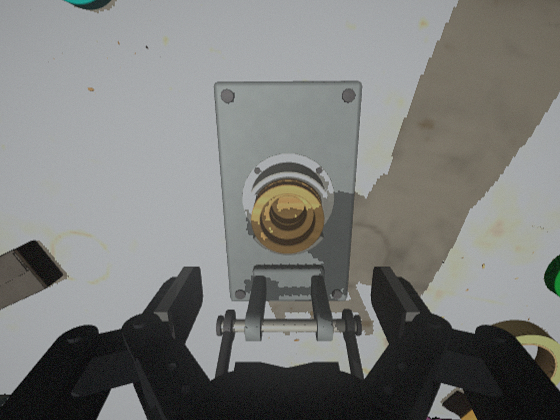

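View pics/s9.png

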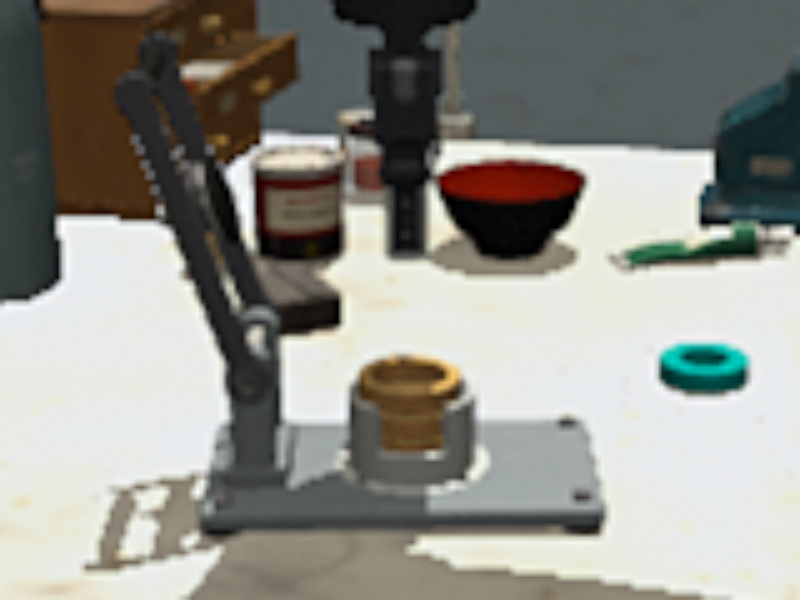

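View pics/t9.png

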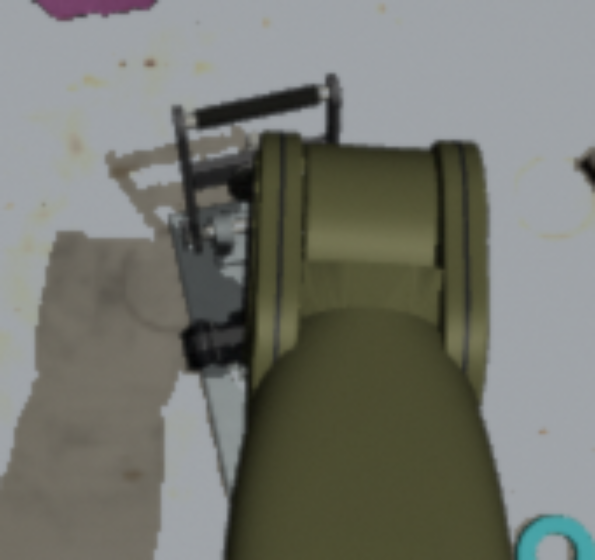

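The rim ring is seated level and proud of the mouth: wrist (289,217), side crop (410,375). Next is the yoke: estimating its angle from the first top and side pictures.

```bash
cat >> h.py <<'E'
O=np.array([510.4,-22.8,0.]);PSI=0.219
ex=np.array([np.cos(PSI),np.sin(PSI),0]);ey=np.array([-np.sin(PSI),np.cos(PSI),0])
def bar(q): return O+ex*(85-160*np.cos(q))+np.array([0,0,84+160*np.sin(q)])
E
python3 - <<'E'
from h import *; from station import *
p=camera_params("top");sd=camera_params("side")
uv=(415/2.7+150,82/2.7+110)
for q in (1.7,1.75,1.8,1.85,1.9,1.95,2.0):
    print(q,bar(q).round(1),(proj(p,bar(q))-uv).round(2),proj(sd,bar(q)).round(1),((proj(sd,bar(q)-ey*45)-[200,130])*5).round(),((proj(sd,bar(q)+ey*45)-[200,130])*5).round())
s=state();print(goto(s,s["ee_pos"]+[0,0,160],np.pi+.219),s["q"])
E
```

```text
1.7 [6.135e+02 1.000e-01 2.427e+02] [ 2.18 11.76] [240.  141.4] [208.  39.] [190.  77.]
1.75 [621.2   1.9 241.4] [1.36 8.22] [236.9 141.9] [194.  41.] [174.  79.]
1.8 [628.9   3.6 239.8] [0.55 4.77] [233.9 142.6] [179.  44.] [159.  83.]
1.85 [636.4   5.2 237.8] [-0.26  1.42] [230.9 143.4] [165.  48.] [143.  87.]
1.9 [643.9   6.9 235.4] [-1.06 -1.84] [228.  144.4] [151.  53.] [128.  92.]
1.95 [651.2   8.5 232.6] [-1.85 -4.97] [225.2 145.5] [138.  59.] [113.  98.]
2.0 [658.4  10.1 229.5] [-2.63 -7.99] [222.4 146.8] [124.  65.] [ 99. 105.]
(array([ 3.0e-04,  1.0e-04, -1.6e-01]), array([ 0.03, -0.12, -0.07])) [-4.46416576e-02  2.98286090e-01 -3.50069363e-01  9.24558265e-01
 -4.92982921e-06 -2.62378508e-01]
```

```bash
python3 -m inch '[0,0,-0.04,0,0,0,0,0,0,-0.08,0,0,0,0,0,0,-0.12,0,0,10,0,0,0,-0.15,0,0,20,0,0,0,-0.15,0,0,30,0,0,0,-0.15,0,0,40,0,0,0,-0.15,0,0,50,0,0,0,-0.15,0,0,60,0,0,0,-0.15,0,0,70,0,0,0,-0.15,0,0,80,0,0,0,-0.15,0,0,90,0,0,0,-0.15,0,0,90,0,0,0,-0.15,0,0,90,0,0,0,-0.15,0,0,90,0,0,0,-0.15,0,0,90,0,0,0,-0.15,0,0,90,0]'
python3 - <<'E'
from h import *; from station import *
s=state();b=bar(1.875);print(s["gripper_width"],s["q"],b,goto(s,b+[0,0,51],np.pi/2+PSI))
E
```

```text
time_s: 16.0
ee_pos: [509.6, -22.8, 283.7]
tool_rot: [-3.138, -0.001, 1.788]
force: [0.1, -0.3, 0.0]
gripper_width: 42.5
42.470189174382334 [-4.46398099e-02  2.20051929e-01 -5.56049829e-02  1.29849099e+00
  1.99083698e-05  1.30945063e+00] [640.15046413   6.07851542 236.65372506] (array([ 1.000e-04,  1.337e-01, -4.400e-03]), array([-0.19, -0.05, -0.13]))
```

```bash
python3 -m inch '[0,0.03,-0.004,0,0,0,0,0,0.06,-0.004,0,0,0,0,0,0.09,-0.004,0,0,0,0,0,0.115,-0.004,0,0,0,0,0,0.13,-0.004,0,0,0,0,0,0.133,-0.004,0,0,0,0,0,0.133,-0.004,0,0,0,0,0,0.133,-0.004,0,0,0,0,0,0.133,-0.004,0,0,0,0]'
python3 - <<'E'
from h import *; from station import *
s=state();w=camera_params("wrist");f=grab_frame("wrist");cv2.imwrite("pics/w10.png",f);np.savez("w10.npz",**w)
b=bar(1.875);print(goto(s,b-[0,0,17],np.pi/2+PSI));print(proj(w,b-38*ey),proj(w,b+38*ey),proj(w,b))
E
```

```text
time_s: 16.75
ee_pos: [639.1, 5.6, 289.3]
tool_rot: [-3.14, -0.0, 1.789]
force: [0.8, -0.2, -0.2]
gripper_width: 42.2
(array([0.0002, 0.0013, 0.0697]), array([-0.07, -0.01, -0.06]))
[287.94386306 276.54326768] [288.04848868 177.62377556] [287.9931868  229.90957412]
```

View pics/w10.png

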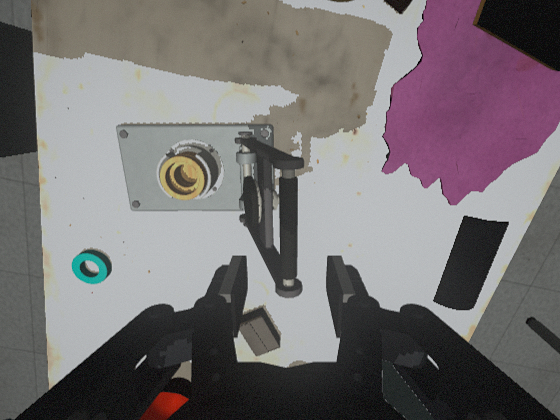

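The bar shows at column 288, rows 175–280, exactly where predicted. Descending and pinching.

```bash
python3 -m inch '[0,0.001,0.02,0,0,0,0,0,0.001,0.04,0,0,0,0,0,0.001,0.055,0,0,0,0,0,0.001,0.065,0,0,0,0,0,0.001,0.069,0,0,0,0,0,0.001,0.069,0,0,0,0,0,0.001,0.069,0,0,0,0]' 25
python3 - <<'E'
from h import *; from station import *
s=state();b=bar(1.875);print(goto(s,b-[0,0,18],np.pi/2+PSI),s["force"])
E
```

```text
time_s: 17.38
ee_pos: [641.3, 6.0, 221.3]
tool_rot: [3.141, 0.0, 1.788]
force: [0.4, 0.7, 0.6]
gripper_width: 42.6
(array([ 0.0003, -0.0011,  0.0026]), array([ 0.06,  0.01, -0.08])) [0.37936549 0.68389244 0.61606968]
```

```bash
python3 -m inch '[0,-0.001,0.002,0,0,0,0.3,0,-0.001,0.002,0,0,0,0.6,0,-0.001,0.002,0,0,0,0.9,0,-0.001,0.002,0,0,0,0.9,0,-0.001,0.002,0,0,0,0.9,0,-0.001,0.002,0,0,0,0.9,0,-0.001,0.002,0,0,0,0.9]' 30
python3 - <<'E'
from h import *; from station import *
s=state();b=bar(1.875);print(goto(s,b-[0,0,19],np.pi/2+PSI),s["force"])
# plan: deltas along (tool y = press x, tool z = down) per q
b0=bar(1.875)
for q in np.append(np.arange(1.8,0,-.1),[0,]):
    d=bar(q)-b0; print(round(q,2), round(d@ex,1), round(-d[2],1))
E
```

```text
time_s: 17.97
ee_pos: [640.7, 5.9, 219.2]
tool_rot: [3.14, 0.0, 1.789]
force: [0.0, 0.5, 4.2]
gripper_width: 12.2
(array([ 0.0003, -0.0005,  0.0015]), array([ 0.08,  0.02, -0.07])) [0.04580215 0.45552492 4.18562699]
1.8 -11.6 -3.2
1.7 -27.3 -6.0
1.6 -43.3 -7.3
1.5 -59.2 -6.9
1.4 -75.1 -5.0
1.3 -90.7 -1.5
1.2 -105.9 3.5
1.1 -120.5 10.1
1.0 -134.4 18.0
0.9 -147.4 27.3
0.8 -159.4 37.9
0.7 -170.3 49.6
0.6 -180.0 62.3
0.5 -188.3 75.9
0.4 -195.3 90.3
0.3 -200.8 105.4
0.2 -204.7 120.9
0.1 -207.1 136.7
0.0 -207.9 152.7
```

```bash
python3 -m inch '[0,-0.006,-0.002,0,0,0,0.9,0,-0.0116,-0.0032,0,0,0,0.9,0,-0.0195,-0.0048,0,0,0,0.9,0,-0.0273,-0.006,0,0,0,0.9,0,-0.0353,-0.0068,0,0,0,0.9,0,-0.0433,-0.0073,0,0,0,0.9,0,-0.0513,-0.0072,0,0,0,0.9,0,-0.0592,-0.0069,0,0,0,0.9,0,-0.0672,-0.0062,0,0,0,0.9,0,-0.0751,-0.005,0,0,0,0.9,0,-0.083,-0.0034,0,0,0,0.9,0,-0.0907,-0.0015,0,0,0,0.9,0,-0.0984,0.001,0,0,0,0.9,0,-0.1059,0.0035,0,0,0,0.9,0,-0.1059,0.0035,0,0,0,0.9,0,-0.1059,0.0035,0,0,0,0.9]'
python3 - <<'E'
from h import *; from station import *
s=state();print(s["force"],goto(s,bar(1.2)-[0,0,18],np.pi/2+PSI))
f=grab_frame("wrist");cv2.imwrite("pics/w11.png",f)
g=grab_frame("side");cv2.imwrite("pics/s11.png",cv2.resize(g[100:250,180:380],None,fx=4,fy=4))
E
```

```text
time_s: 19.3
ee_pos: [533.8, -18.1, 213.9]
tool_rot: [-3.136, 0.001, 1.788]
force: [-2.3, -5.7, 3.3]
gripper_width: 11.8
[-2.26122007 -5.70298765  3.28798178] (array([ 0.0005,  0.0031, -0.0012]), array([-0.35,  0.06, -0.12]))
```

View pics/w11.png

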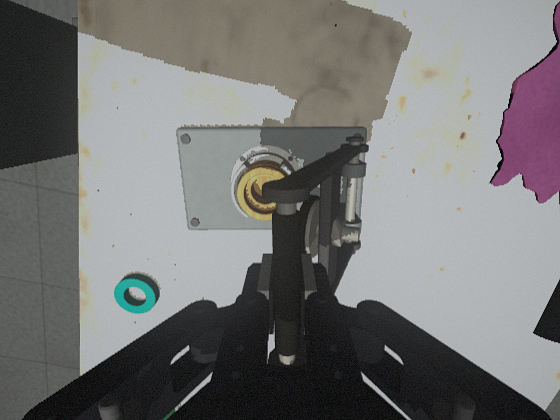

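View pics/s11.png

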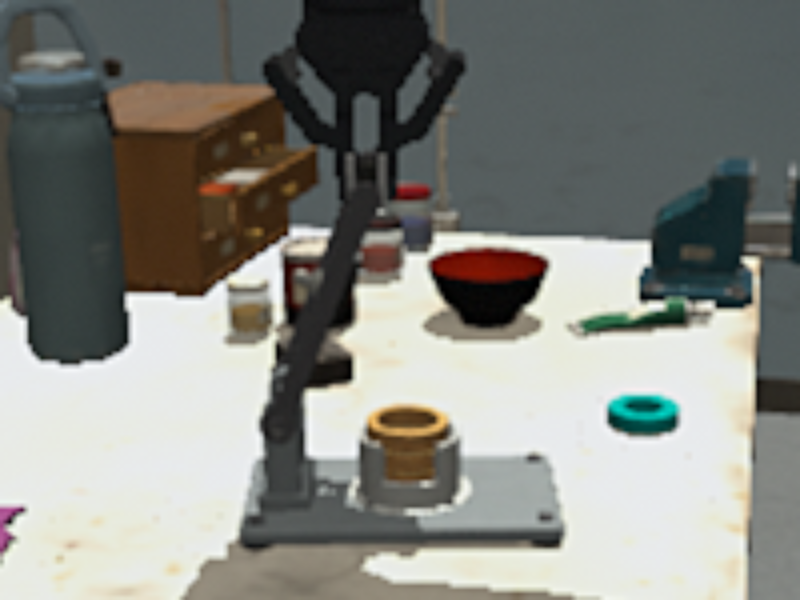

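The yoke follows and is at about 1.2 rad. Continuing along the arc.

```bash
python3 -m inch '[0,-0.0074,0.0032,0,0,0,0.9,0,-0.0146,0.0066,0,0,0,0.9,0,-0.0217,0.0104,0,0,0,0.9,0,-0.0285,0.0145,0,0,0,0.9,0,-0.0351,0.019,0,0,0,0.9,0,-0.0415,0.0238,0,0,0,0.9,0,-0.0476,0.0289,0,0,0,0.9,0,-0.0535,0.0344,0,0,0,0.9,0,-0.0591,0.0401,0,0,0,0.9,0,-0.0644,0.0461,0,0,0,0.9,0,-0.0694,0.0523,0,0,0,0.9,0,-0.0741,0.0588,0,0,0,0.9,0,-0.0784,0.0655,0,0,0,0.9,0,-0.0824,0.0724,0,0,0,0.9,0,-0.086,0.0795,0,0,0,0.9,0,-0.0894,0.0868,0,0,0,0.9,0,-0.0923,0.0943,0,0,0,0.9,0,-0.0949,0.1019,0,0,0,0.9,0,-0.0949,0.1019,0,0,0,0.9,0,-0.0949,0.1019,0,0,0,0.9]'
python3 - <<'E'
from h import *; from station import *
s=state();print(s["force"],goto(s,bar(0.3)-[0,0,18],np.pi/2+PSI))
f=grab_frame("wrist");cv2.imwrite("pics/w12.png",f)
g=grab_frame("side");cv2.imwrite("pics/s12.png",cv2.resize(g[100:250,180:380],None,fx=4,fy=4))
E
```

```text
time_s: 21.07
ee_pos: [443.6, -37.5, 111.6]
tool_rot: [-3.14, -0.0, 1.788]
force: [4.9, -4.3, -3.7]
gripper_width: 11.7
[ 4.8614702  -4.25391334 -3.67358997] (array([-0.0002,  0.0006, -0.0017]), array([-0.08, -0.02, -0.08]))
```

View pics/w12.png

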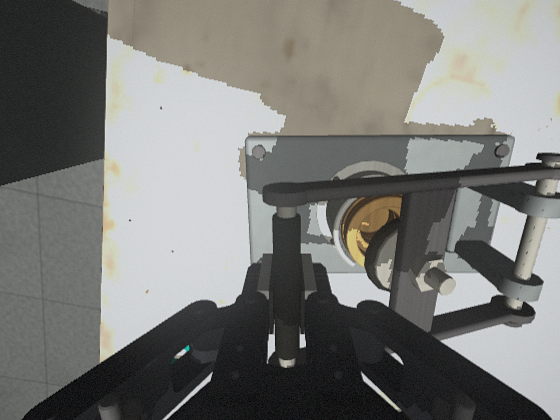

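View pics/s12.png

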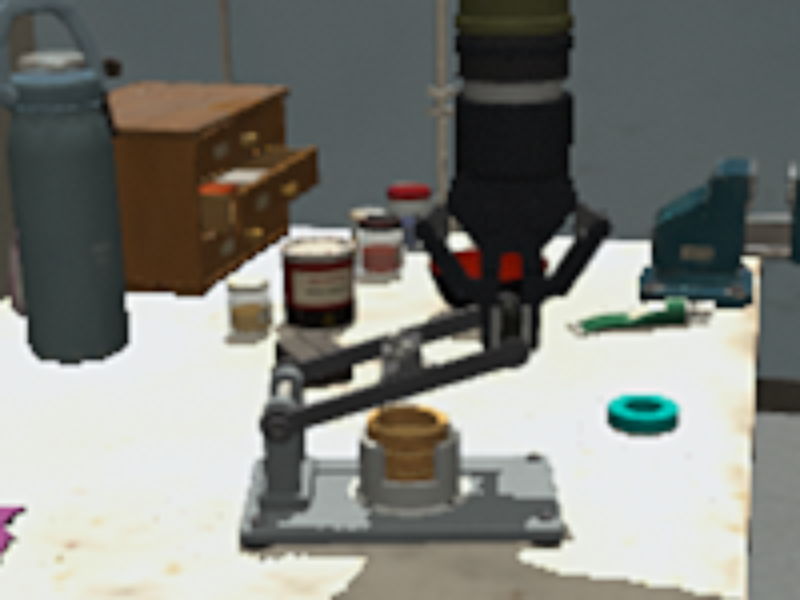

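```bash
python3 -m inch '[0,-0.002,0.0077,0,0,0,0.9,0,-0.0039,0.0155,0,0,0,0.9,0,-0.0052,0.0234,0,0,0,0.9,0,-0.0063,0.0313,0,0,0,0.9,0,-0.0067,0.0355,0,0,0,0.9,0,-0.0069,0.0393,0,0,0,0.9,0,-0.0069,0.0393,0,0,0,0.9,0,-0.0069,0.0393,0,0,0,0.9]'
python3 - <<'E'
from h import *; from station import *
s=state();print(s["force"],goto(s,bar(0.0)-[0,0,18],np.pi/2+PSI))
E
```

```text
time_s: 21.83
ee_pos: [436.9, -38.9, 73.1]
tool_rot: [-3.14, -0.0, 1.788]
force: [2.9, -2.5, -3.1]
gripper_width: 11.7
[ 2.90070166 -2.52121773 -3.13179592] (array([-0.0003,  0.0002,  0.0071]), array([-0.07, -0.03, -0.08]))
```

```bash
python3 -m inch '[0,0,0.003,0,0,0,0.9,0,0,0.006,0,0,0,0.9,0,0,0.008,0,0,0,0.9,0,0,0.008,0,0,0,0.9,0,0,0.008,0,0,0,0.9]'
```

```text
time_s: 22.25
ee_pos: [436.7, -38.9, 65.2]
tool_rot: [-3.14, -0.0, 1.789]
force: [0.2, -3.6, -2.3]
gripper_width: 11.6
```

```bash
python3 -m inch '[0,0,0.001,0,0,0,0.9,0,0,0.002,0,0,0,0.9,0,0,0.002,0,0,0,0.9]'; python3 -m inch '[0,0,0.001,0,0,0,0.9,0,0,0.002,0,0,0,0.9,0,0,0.002,0,0,0,0.9]'
python3 - <<'E'
from station import *; import cv2
cv2.imwrite("pics/w13.png",grab_frame("wrist"))
g=grab_frame("side");cv2.imwrite("pics/s13.png",cv2.resize(g[130:250,220:380],None,fx=5,fy=5))
E
```

```text
time_s: 22.5
ee_pos: [436.7, -38.9, 63.5]
tool_rot: [-3.14, -0.0, 1.788]
force: [-1.2, -3.4, 1.1]
gripper_width: 11.9
time_s: 22.75
ee_pos: [436.7, -38.9, 62.6]
tool_rot: [-3.141, -0.0, 1.788]
force: [-4.1, -3.0, 12.9]
gripper_width: 11.9
```

View pics/s13.png

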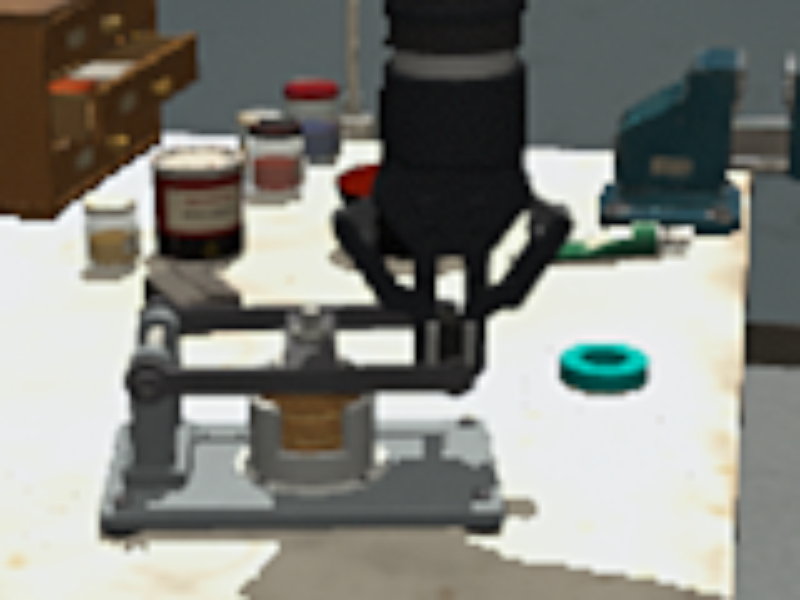

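View pics/w13.png

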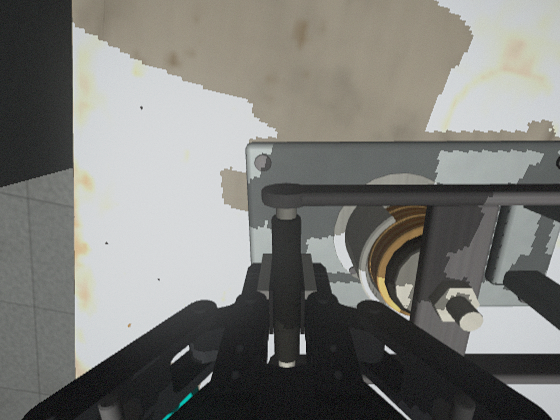

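The yoke is level in the side view, and the force rose from 1 to 13 N, so the foot is on the ring. Releasing with a small opening and lifting straight up.

```bash
python3 -m inch '[0,0,0,0,0,0,0.6,0,0,-0.001,0,0,0,0.35,0,0,-0.001,0,0,0,0.3,0,0,-0.001,0,0,0,0.3,0,0,-0.001,0,0,0,0.3,0,0,-0.001,0,0,0,0.3]'
python3 -m inch '[0,0,-0.01,0,0,0,0.3,0,0,-0.025,0,0,0,0.3,0,0,-0.05,0,0,0,0.3,0,0,-0.08,0,0,0,0.3,0,0,-0.11,0,0,0,0.3,0,0,-0.13,0,0,0,0.3,0,0,-0.13,0,0,0,0.3,0,0,-0.13,0,0,0,0.3]'
python3 - <<'E'
from h import *; from station import *; import cv2
w=camera_params("wrist");f=grab_frame("wrist");cv2.imwrite("pics/w14.png",f);print(proj(w,bar(0)-38*ey),proj(w,bar(0)+38*ey))
g=grab_frame("side");cv2.imwrite("pics/s14.png",cv2.resize(g[130:250,220:380],None,fx=5,fy=5,interpolation=cv2.INTER_CUBIC))
sd=camera_params("side")
for q in (-.05,0,.05): print([((proj(sd,bar(q)+k*ey)-[220,130])*5).round() for k in (-45,45)],((proj(sd,O+ex*85+[0,0,84]+45*ey)-[220,130])*5).round())
E
```

```text
time_s: 23.35
ee_pos: [437.4, -38.8, 62.5]
tool_rot: [-3.141, -0.0, 1.789]
force: [0.5, -1.2, -0.1]
gripper_width: 29.8
time_s: 24.02
ee_pos: [438.5, -39.0, 193.6]
tool_rot: [3.139, 0.001, 1.789]
force: [0.5, -0.3, -0.4]
gripper_width: 29.8
[284.58297816 243.96068882] [284.31976789 163.02465729]
[array([443., 328.]), array([454., 388.])] [147. 377.]
[array([444., 314.]), array([455., 373.])] [147. 377.]
[array([444., 301.]), array([455., 359.])] [147. 377.]
```

View pics/s14.png

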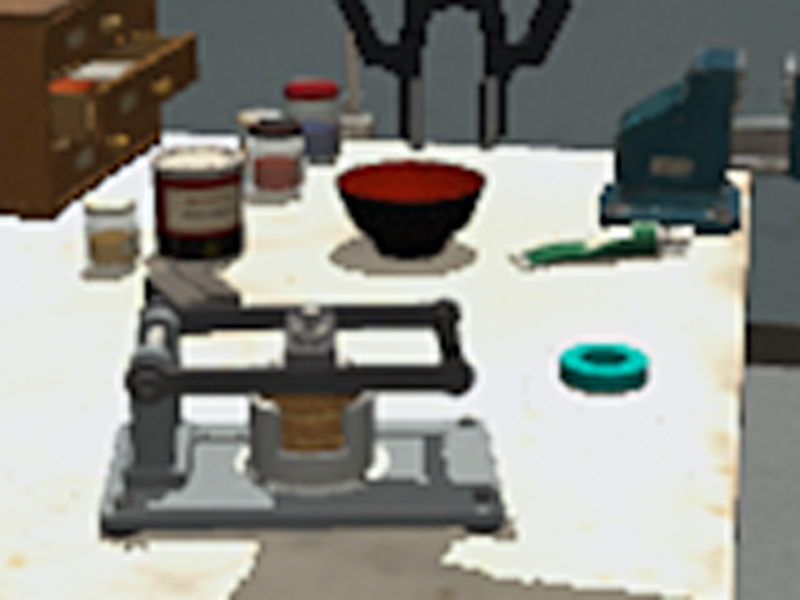

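View pics/w14.png

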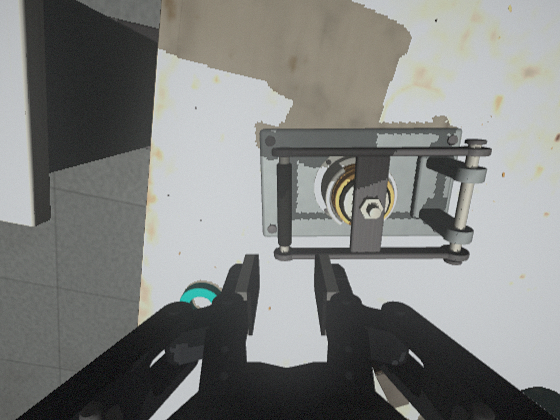

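The side view shows the released yoke level. The bar ends, at crop (457,377) and (446,310), match the prediction for q = 0. The wrist view shows the foot's nut over the sleeve at (373,208), and the gripper is clear.

```bash
python3 - <<'E'
from station import *
s=state();print(s["time_s"],s["force"]);print(sign_off())
E
```

```text
24.1167 [-0.14699242 -0.28862512 -0.07117456]
the job is handed in; nothing more can be done
None
```

The job is handed in at 24.1 s of the allowed 67 s: both rings are in the sleeve and the yoke is down on the rim ring.

- **Rings:** I dropped the body ring (small hole) into the sleeve first, then the rim ring (wide hole) on top. Forces stayed low while inserting both. The wrist picture showed the body ring centred and flat. The rim ring looked level and proud of the mouth in the side picture. Its wrist-view fit was a little elongated, 56 by 61 mm, which I put down to its visible side wall.
- **Yoke:** I pinched the grip bar, swung the yoke down along its arc and pressed until the force rose from 1 to 13 N. I then let go and lifted clear.
- **Last checks:** After release, the side view showed the yoke level, within about 0.02 rad of 0. The gripper was about 110 mm above the bar with near-zero force. I touched neither look-alike nor any bystander. The last pictures did not cover all of them, so I have no final check that every one is unmoved.
- **Not measured:** The foot resting flat is judged from the yoke angle and the force rise, since the foot itself is hidden. While holding either ring or the bar, the gripper read about 1–2 mm less than the part's size. I took this as the pads giving, and nothing slipped.

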